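Build the sieve stack on the bench shaker

TASK

Set up the small sieve shaker for grading: take off the lid that covers its deck and put it down on the bench, turn the clamp collar back to the green open mark, set the steel catch pan on the deck and clamp it by turning the collar fully round to the red locked mark. Then stack all the sieves that are on the bench on the pan, finest mesh at the bottom and coarsest at the top (upwards blue, green, yellow, red, white), and close the stack with the lid. Every part must be keyed fully home, its painted index line in line with the one below; do not disturb the tweezers, the brush or the tape measure.

Things in the scene. Friction and masses are not known exactly. Their poses are not given: they have to be found in the camera images.
- shaker: sieve shaker fixed to the bench: round blue-grey housing 156 mm in diameter, 43 mm high, dial and collar on top up to 61 mm, black control panel on its front (-x) side. Origin: centre of its underside on the bench; its x axis points away from the control panel, z up.
- shaker_seat (a point): centre of the keyed deck, 50 mm above the bench, axes as the shaker's: top of a steel ring (64 mm outside, 54 inside) with three notches, 7 mm deep, 13.4 mm wide, at 180, +55 and -55 deg from its x axis; white line at 180. A seated pan has its origin here; each part above has its origin on the rim of the one below (pan 40 mm, each sieve 26 mm high).
- collar (a joint): steel clamp collar round the deck (82 to 96 mm across, top 61 mm above the bench), rad: 0 = stop at the green open mark (handle on the right), growing clockwise from above about the deck's vertical axis to 0.70 = stop at the red locked mark (handle on the left). Friction 0.12 N m. Two inward hooks, undersides 6.5 mm above the deck, pass over the pan's ears, and block the pan unless open.
- collar_handle (a point): grip point on the collar's upright black handle: a paddle 10 mm thick across the turn, 24 mm along the radius, 84 mm out from the deck's axis, top 84 mm above the bench. The point is in its middle, 72 mm above the bench; it turns with the collar: from the deck's axis it lies at 200 deg less the collar angle from the shaker's x axis.
- catch_pan: steel catch pan: cup 64 mm outside, 40 mm high, 160 g, two ears at its foot on +x and -x (5 mm high, 38 mm out). Fingertips 14 mm or more above its underside clear the collar. Three half-round lugs under the wall (6 mm deep, 12 wide) at 180, +55, -55 deg from its x axis; white line at 180. Notches like the deck's in its rim at the same angles. Origin: centre of its underside (lugs lie lower).
- lid: steel lid, at first keyed on the shaker's deck as a cover: disc 64 mm across, 9 mm thick, 100 g, with a black knob 22 mm across from 15 to 33 mm above its underside. Three half-round lugs under the wall (6 mm deep, 12 wide) at 180, +55, -55 deg from its x axis; white line at 180. Origin: centre of its underside (lugs lie lower).
- sieve_white: white sieve, the coarsest, wires 11 mm apart: ring 64 mm outside, 54 inside, 26 mm high, 110 g, mesh 5 mm above its underside. Three half-round lugs under the wall (6 mm deep, 12 wide) at 180, +55, -55 deg from its x axis; black line at 180. Notches like the deck's in its rim at the same angles. Origin: centre of its underside (lugs lie lower). May be absent.
- sieve_red: red sieve, coarse, wires 8.5 mm apart: ring 64 mm outside, 54 inside, 26 mm high, 110 g, mesh 5 mm above its underside. Three half-round lugs under the wall (6 mm deep, 12 wide) at 180, +55, -55 deg from its x axis; white line at 180. Notches like the deck's in its rim at the same angles. Origin: centre of its underside (lugs lie lower). May be absent.
- sieve_yellow: yellow sieve, medium, wires 6 mm apart: ring 64 mm outside, 54 inside, 26 mm high, 110 g, mesh 5 mm above its underside. Three half-round lugs under the wall (6 mm deep, 12 wide) at 180, +55, -55 deg from its x axis; white line at 180. Notches like the deck's in its rim at the same angles. Origin: centre of its underside (lugs lie lower). May be absent.
- sieve_green: green sieve, fine, wires 4.2 mm apart: ring 64 mm outside, 54 inside, 26 mm high, 110 g, mesh 5 mm above its underside. Three half-round lugs under the wall (6 mm deep, 12 wide) at 180, +55, -55 deg from its x axis; white line at 180. Notches like the deck's in its rim at the same angles. Origin: centre of its underside (lugs lie lower). May be absent.
- sieve_blue: blue sieve, the finest, wires 2.8 mm apart: ring 64 mm outside, 54 inside, 26 mm high, 110 g, mesh 5 mm above its underside. Three half-round lugs under the wall (6 mm deep, 12 wide) at 180, +55, -55 deg from its x axis; white line at 180. Notches like the deck's in its rim at the same angles. Origin: centre of its underside (lugs lie lower). May be absent.
- tweezers: steel tweezers 115 mm long lying in front of the shaker; leave alone. Origin: centre of the underside.
- cleaning_brush: paint brush 170 mm long with a wooden handle lying in front of the shaker; leave alone. Origin: centre of the underside.
- tape_measure: yellow tape measure, 73 mm long, 35 mm thick, 60 mm high, standing behind and right of the shaker; leave alone. Origin: centre of the underside.

How it is judged:
By the outcome, as a careful person would: the job done as asked, in the order asked, and still so for the second after the job is handed in, with the robot touching nothing.
Of sieve_blue, sieve_green, sieve_yellow, sieve_red, sieve_white only 3 to 4 are there at a start; the rules pass over those that are not, and their reading is None.
At some moment in a run one of sieve_blue, sieve_green, sieve_yellow, sieve_red, sieve_white may be knocked a few centimetres aside while the robot is not near it.
It also fails if it takes over 200 s, if anything falls off the work surface, if the arm or the gripper's body presses on something with over 40 N, if the wrist force passes 120 N, or if a joint passes its speed limit or range.

ROBOT

A 6-joint arm with a two-finger parallel gripper is mounted at the origin on a cart in front of the work surface, level with it; the furniture and walls round the work are solid. World frame = base frame: x ahead of the robot, y to its left, z up, the work surface at z = 0. Lengths are in m, angles in rad, forces in N, time in s.
With the tool pointing down it reaches from about 0.25 to 0.8 m from the base axis. Payload 3.9 kg.
Tool frame: the origin (TCP) lies midway between the tips of the shut fingers; the grasp point (between the pads) lies 19 mm behind it; z points along the fingers, y is the direction in which the jaws open and shut (so a half turn about z gives the same grasp; the last joint's range is limited). The gripper opens to 85 mm and grips with 20 to 120 N. Pads are 22 mm wide; open, the fingers measure 114 mm over their backs; the gripper's body (76 mm by 85 mm) begins 54 mm behind the grasp point. The pads swing forward as they close: fully open they stand 13 mm farther back than shut.
Start: joints at [1.216, 0.26, -0.138, 1.173, 0, 1.571], TCP at [0.182, 0.492, 0.231] pointing down, gripper open.
Joint ranges: [-2.78, 2.78], [-0.83, 1.72], [-1.28, 1.37], [-1.9, 2.12], [-1.57, 1.48], [-3.14, 3.14]. Speed limits (rad/s): [2.57, 2.57, 3.14, 3.14, 3.14, 3.14].

INTERFACE

Orientations are given as a 3x3 rotation matrix whose columns are the frame's x, y, z axes.
In Python, from cell import robot gives the robot as it stands. The module is installed in compiled form; this text tells all that it offers.
- The arm moves only by the tool jog_arm, never from a script. Its argument "commands" is text: rows parted by semicolons, each of 5 numbers parted by spaces: the finger opening in mm, from 0 to 85.4, then the shift along the tool's x, y, z in mm, then the turn about the tool's z in degrees. In form: grip dx dy dz twist; .... A call has 1 to 20 rows; each row shifts and turns the commanded pose from where the row before left it, along the tool's axes as they then stand; what a row does not reach is not made up. A row lasts 1/10 s, in which the tool goes at most 50 mm and 8.59 degrees, less where a joint would pass 70% of its speed; a pose out of reach is approached as far as the arm can. A call is refused whole if a number of a shift passes 50 or a number of a turn 8.59, either way. A call with a gripper value outside its range is refused whole. The fingers move at their own pace and stop on an object; "newtons" is the grip in N (left out, the last holds). Time passes only in rows, so rows that do not move let the fingers close. It gives the time, the measured TCP pose, the force and the opening at its end, in the units of the state.
- robot.state(): the state, without advancing time (a new reading comes with each control period).
- robot.read_camera(name): name is "scene" or "top" or "wrist"; returns a dict with "color" (384x512x3 uint8, blue, green, red), "fovy" (degrees; the focal length in pixels is half the picture's height over the tangent of half this angle, whatever the lens; pixels are square), "cx", "cy" (the principal point, pixels), "rvec" (rotation vector, rad) and "tvec" (3), from world to camera coordinates, as OpenCV has them; the wrist camera has in their place "mount" (4x4, takes a point from camera to tool coordinates, whose origin is the TCP and whose axes are the flange's). Camera axes: x right, y down, z forward; pixel columns grow to the right and rows downward; lengths in m; the calibration is good to about 2 mm. A picture is of the moment at which its call begins: read the wrist's pose just before it. There is no depth.
- robot.sign_off(): hands the job in, once; it reports no verdict.
Trained networks look in the newest picture that a camera, given by its name, has taken for a name from the list of things; names that differ only in an ending like _2 or _b are one class to them, and where a whole thing is asked for, a point or a joint stands for the part that bears it (a point fixed in the world has none). Each returns a list of dicts, best first, with "score" (0 to 1); they miss things now and then, are a little off and sometimes report something else, mostly with a low value. They report only what shows in the picture. A call takes as long as a camera call.
- robot.spot_in(camera, target): "centre" ([x, y, z] in m, in the coordinates of the camera as it stood for that picture, good to about 4 mm: the middle of the surface that is visible of it).
- robot.silhouettes(camera, target): "region" (384x512 bool, what is visible of it).
- robot.pinpoint(camera, target): "centre" ([x, y, z] in m, in the coordinates of the camera as it stood for that picture, good to about 4 mm: a listed point, or the origin of a listed thing).
The state is a dict: "time_s": time; "q": joint angles; "qvel": joint speeds; "joint_efforts": joint torques, N m; "tool_pos": TCP position; "tool_rot": TCP orientation; "force": force on the tool from outside, world axes, zero at the start; "wrist_torque": the same for the moment, N m; "grip_width": opening from 0.0 (shut) to 1.0 (fully open).
Only numpy, scipy, OpenCV 4.12 (cv2) and the standard library are available. Lean on these libraries where they do the work, as an engineer would, in place of code of your own. Each camera call takes 0.05 s, during which the arm holds its last target. There are 200 camera calls.

## Working session

There is one attempt and no reset: what is moved stays moved. The work goes in short steps, Python scripts to look and compute and a tool call to move; the robot and the scene stay as the last step left them, time stands still between calls to the robot, and variables do not carry over. Pictures are saved under pics/ and viewed, about 12 in all and at most 16, crops included, and the job is handed in when it is done.

Besides the shell and the picture viewer there is one more tool, called as a command line: name --argument value ..., lists and objects as JSON in quotes. jog_arm: Moves the arm, as the interface text tells. Its arguments: {"type":"object","properties":{"commands":{"type":"string"},"newtons":{"type":"number"}},"required":["commands"]}

```bash
mkdir -p pics
cat > h.py <<'E'
import numpy as np, cv2
from cell import robot
def cam(n):
    s=robot.state(); c=robot.read_camera(n)
    f=192/np.tan(np.radians(c['fovy'])/2)
    K=np.array([[f,0,c['cx']],[0,f,c['cy']],[0,0,1]])
    if n=='wrist':
        T=np.eye(4);T[:3,:3]=s['tool_rot'];T[:3,3]=s['tool_pos']; W=T@np.array(c['mount'])
    else:
        R=cv2.Rodrigues(np.array(c['rvec'],float))[0]; W=np.eye(4);W[:3,:3]=R.T;W[:3,3]=-R.T@np.array(c['tvec']).ravel()
    return c['color'],K,W
def w(W,p): return W[:3,:3]@np.array(p)+W[:3,3]
def px(K,W,p):
    q=W[:3,:3].T@(np.array(p)-W[:3,3]); q=K@q; return q[:2]/q[2]
def onz(K,W,uv,z):
    d=W[:3,:3]@np.linalg.inv(K)@np.array([uv[0],uv[1],1.]); o=W[:3,3]; return o+d*(z-o[2])/d[2]
E
cat > a.py <<'E'
from h import *
names="shaker shaker_seat collar_handle catch_pan lid sieve_white sieve_red sieve_yellow sieve_green sieve_blue tweezers cleaning_brush tape_measure".split()
ims=[]
for n in ("scene","top"):
    im,K,W=cam(n); ims.append(im); cv2.imwrite(f'pics/{n}0.png',im)
    print(n,np.round(W[:3,3],3),K[0,0])
    for t in names:
        for r in robot.pinpoint(n,t)[:2]:
            if r['score']>.3: print(t,round(r['score'],2),np.round(w(W,r['centre']),3), np.round(px(K,W,w(W,r['centre']))))
s=robot.state();print(s['time_s'],s['tool_pos'],s['tool_rot'],s['grip_width'])
E
python3 a.py
```

```text
scene [-0.039  0.361  0.57 ] 380.2014992314142
shaker 0.76 [ 0.585  0.038 -0.001] [204. 210.]
shaker_seat 0.69 [0.583 0.036 0.048] [202. 193.]
shaker_seat 0.66 [ 0.373 -0.054 -0.001] [294. 240.]
collar_handle 0.89 [0.504 0.055 0.073] [214. 205.]
catch_pan 0.76 [ 0.42  -0.303  0.01 ] [354. 181.]
lid 0.57 [0.584 0.034 0.049] [203. 192.]
sieve_red 0.45 [ 0.407 -0.185  0.005] [325. 204.]
sieve_yellow 0.57 [0.529 0.183 0.006] [158. 249.]
sieve_blue 0.8 [0.417 0.163 0.004] [195. 278.]
tweezers 0.69 [ 0.385  0.032 -0.   ] [259. 256.]
cleaning_brush 0.51 [ 0.373 -0.057  0.   ] [295. 238.]
tape_measure 0.63 [ 0.66  -0.133 -0.001] [242. 169.]
top [ 0.349 -0.08   0.901] 389.6488473232612
shaker 0.58 [0.588 0.036 0.001] [203. 171.]
shaker 0.48 [0.386 0.026 0.001] [208. 257.]
shaker_seat 0.69 [0.586 0.036 0.052] [200. 166.]
collar_handle 0.86 [0.498 0.051 0.069] [192. 204.]
catch_pan 0.7 [ 0.421 -0.306  0.005] [352. 236.]
sieve_white 0.57 [ 0.404 -0.181  0.002] [298. 246.]
sieve_yellow 0.91 [0.525 0.184 0.005] [139. 199.]
sieve_green 0.38 [0.499 0.049 0.071] [193. 203.]
sieve_blue 0.56 [0.412 0.169 0.007] [144. 247.]
cleaning_brush 0.73 [ 0.362 -0.059 -0.001] [246. 266.]
tape_measure 0.56 [ 0.659 -0.132 -0.002] [272. 141.]
1.4 [0.18237247 0.49229056 0.23130692] [[-9.37720975e-01  3.47389366e-01 -2.72966301e-05]
 [ 3.47389366e-01  9.37720976e-01  8.31780676e-06]
 [ 2.84861402e-05 -1.68277714e-06 -1.00000000e+00]] 1.0023065205380646
```

```bash
python3 -c "
import cv2
a=cv2.imread('pics/top0.png')[100:330,100:400];cv2.imwrite('pics/v1.png',cv2.resize(a,None,fx=2.6,fy=2.6,interpolation=cv2.INTER_CUBIC))
a=cv2.imread('pics/scene0.png');cv2.imwrite('pics/v2.png',cv2.resize(a,(780,585)))"
```

```text
(no output)
```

View pics/v1.png

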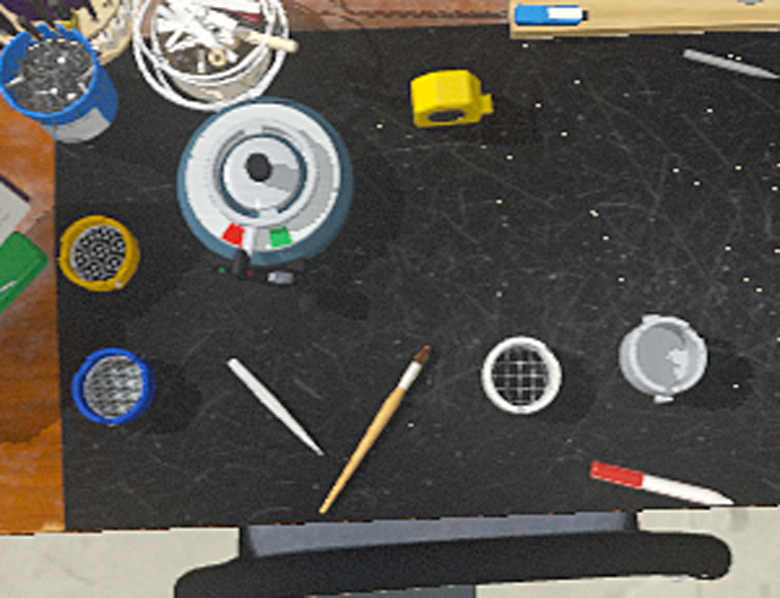

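View pics/v2.png

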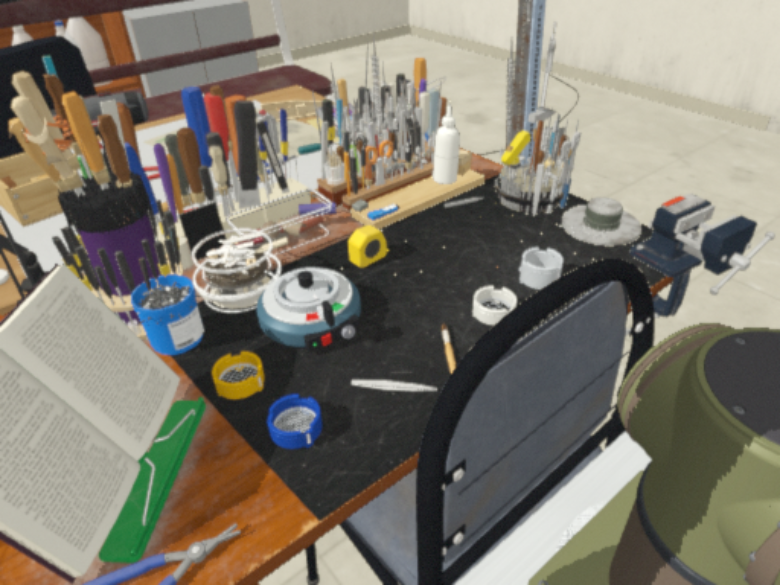

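```bash
cat >> h.py <<'E'
def go(x,y,z,yaw=None):
    """deltas: twist (deg) first, then tool shift mm, for TCP target and tool-y heading (deg, mod 180)"""
    s=robot.state();R=np.array(s['tool_rot']);p=np.array(s['tool_pos'])
    cur=np.degrees(np.arctan2(R[1,1],R[0,1])); t=0
    if yaw is not None: t=-((yaw-cur+90)%180-90)
    Rn=R@cv2.Rodrigues(np.array([0,0,np.radians(t)]))[0]
    print('cur yaw %.2f twist %.2f shift'%(cur,t),np.round(Rn.T@(np.array([x,y,z])-p)*1000,1),'q6',round(s['q'][5],2), 't',round(s['time_s'],1))
E
python3 -c "
from h import *
im,K,W=cam('wrist');s=robot.state()
print(np.round(np.array(robot.read_camera('wrist')['mount']),3),K[0,0])
go(.50,.036,.30,90)"
```

```text
[[ 0.    -0.962 -0.272  0.069]
 [ 1.     0.     0.     0.001]
 [-0.    -0.272  0.962 -0.142]
 [ 0.     0.     0.     1.   ]] 309.1873140193425
cur yaw 69.67 twist -20.33 shift [-317.6 -456.3  -68.7] q6 1.57 t 1.5
```

jog_arm --commands "85 0 0 -10 -6.8;85 0 0 -10 -6.8;85 0 0 -10 -6.8;85 -30 -38 -4 0;85 -30 -38 -4 0;85 -30 -38 -4 0;85 -30 -38 -4 0;85 -30 -38 -4 0;85 -30 -38 -4 0;85 -30 -38 -4 0;85 -30 -38 -4 0;85 -30 -38 -4 0;85 -30 -38 -4 0;85 -30 -38 -4 0;85 -30 -38 0 0;85 0 0 0 0;85 0 0 0 0"

```text
time_s: 3.2
tool_pos: [0.5431, 0.0359, 0.3048]
tool_rot: [[-1.0, 0.001, -0.001], [0.001, 1.0, 0.0], [0.001, 0.0, -1.0]]
force: [0.5, -0.3, 0.5]
grip_width: 1.0
```

```bash
cat > b.py <<'E'
from h import *
import sys
nm=sys.argv[1]
im,K,W=cam('wrist')
for t in sys.argv[2:]:
    for r in robot.pinpoint('wrist',t)[:2]:
        if r['score']>.3: print(t,round(r['score'],2),np.round(w(W,r['centre']),4), np.round(px(K,W,w(W,r['centre']))))
np.savez(f'pics/{nm}.npz',im=im,K=K,W=W)
cv2.imwrite(f'pics/{nm}.png',im)
E
python3 b.py w1 shaker shaker_seat collar_handle lid; cd pics; python3 -c "
import cv2;a=cv2.imread('w1.png');cv2.imwrite('v3.png',cv2.resize(a,(780,585)))"
```

```text
shaker 0.65 [0.5847 0.0373 0.    ] [257. 182.]
collar_handle 0.93 [0.5054 0.0509 0.0713] [268. 131.]
lid 0.86 [0.5886 0.0331 0.0511] [254. 194.]
```

View pics/v3.png

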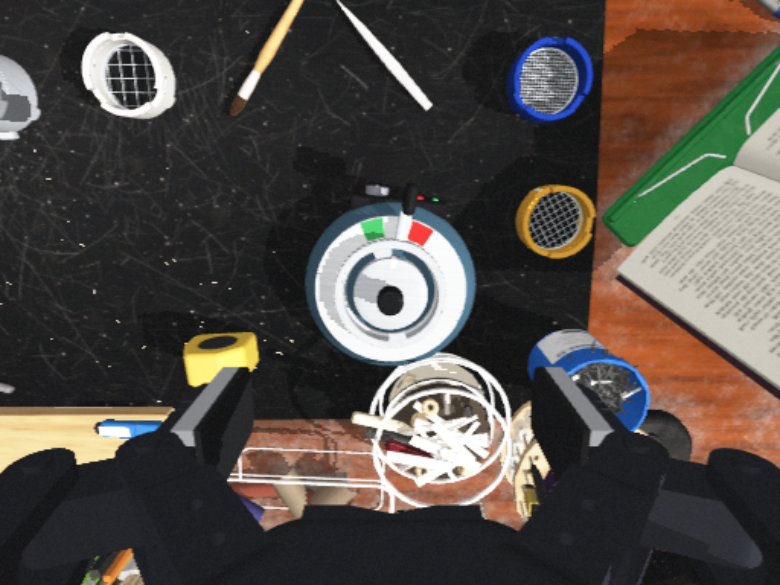

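jog_arm --commands "85 0 0 20 0;85 -2 0 30 0;85 0 0 30 0;85 0 0 0 0;85 0 0 0 0"

```text
time_s: 3.95
tool_pos: [0.5443, 0.0375, 0.2258]
tool_rot: [[-1.0, -0.003, -0.001], [-0.003, 1.0, -0.0], [0.001, -0.0, -1.0]]
force: [-0.1, -0.2, 0.9]
grip_width: 0.996
```

```bash
cat >> h.py <<'E'
def rect(im,K,W,c,z,half=.05,n=500):
    """top view of plane z around c: up=+x, left=+y"""
    P=[]
    for dx,dy in((half,half),(half,-half),(-half,-half),(-half,half)): P.append(px(K,W,[c[0]+dx,c[1]+dy,z]))
    H=cv2.getPerspectiveTransform(np.float32(P),np.float32([[0,0],[n,0],[n,n],[0,n]]))
    return cv2.warpPerspective(im,H,(n,n),flags=cv2.INTER_CUBIC)
E
python3 b.py w2 shaker shaker_seat collar_handle lid; python3 -c "
from h import *
d=np.load('pics/w2.npz')
a=rect(d['im'],d['K'],d['W'],(.586,.036),.059,.05,390);b=rect(d['im'],d['K'],d['W'],(.556,.036),.061,.1,390)
cv2.imwrite('pics/v4.png',np.hstack([a,b]))"
```

```text
shaker 0.6 [0.587  0.037  0.0033] [255. 198.]
collar_handle 0.66 [0.5038 0.0501 0.0728] [269. 135.]
lid 0.75 [0.5881 0.0364 0.0507] [255. 212.]
lid 0.48 [0.5041 0.0528 0.0727] [272. 136.]
```

View pics/v4.png

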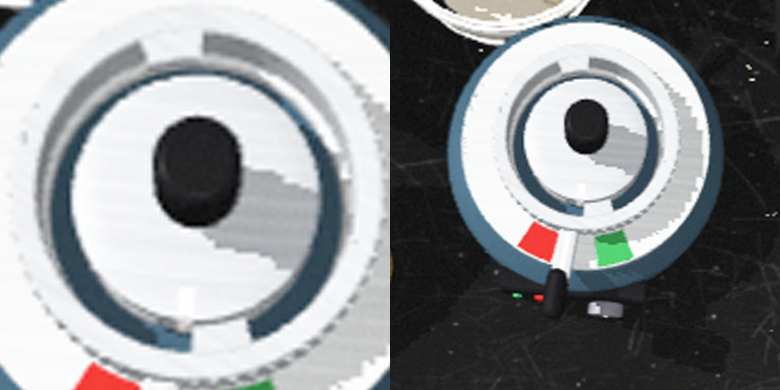

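```bash
python3 -c "
from h import *
go(.5853,.0357,.063,85)"
```

```text
cur yaw 90.09 twist 5.09 shift [-38.7   2.1 164.2] q6 0.07 t 4.2
```

jog_arm --commands "50 -13 0 0 5.1;50 -13 1 30 0;50 -13 1 40 0;50 0 0 40 0;50 0 0 30 0;50 0 0 14 0;50 0 0 9 0;50 0 0 0 0;50 0 0 0 0" --newtons 40

```text
time_s: 5.1
tool_pos: [0.5851, 0.0365, 0.0634]
tool_rot: [[-0.996, 0.088, 0.002], [0.088, 0.996, 0.0], [-0.002, 0.0, -1.0]]
force: [-0.3, 0.8, 0.5]
grip_width: 0.584
```

```bash
python3 -c "
from h import *
go(.5853,.0357,.063,85);print(robot.state()['tool_pos'],robot.state()['grip_width'])"
```

```text
cur yaw 84.97 twist -0.03 shift [-0.3 -0.8  0.4] q6 0.15 t 5.1
[0.58506444 0.03650864 0.0634261 ] 0.584019277368123
```

jog_arm --commands "10 0 -0.8 0 0;10 0 0 0 0;10 0 0 0 0;10 0 0 0 0;10 0 0 0 0;10 0 0 0 0;10 0 0 0 0" --newtons 40

```text
time_s: 5.8
tool_pos: [0.585, 0.0356, 0.0637]
tool_rot: [[-0.996, 0.088, 0.003], [0.088, 0.996, -0.0], [-0.003, 0.0, -1.0]]
force: [-1.5, -0.6, 6.2]
grip_width: 0.237
```

jog_arm --commands "10 0 0 -10 0;10 0 0 -20 0;10 0 0 -30 0;10 10 -30 0 0;10 11 -40 0 0;10 10 -41 0 0;10 10 -30 0 0;10 10 -20 0 0;10 0 0 30 0;10 0 0 30 0;10 0 0 20 0;10 0 0 12 0;10 0 0 6 0;10 0 0 4 0;10 0 0 0 0;10 0 0 0 0"

```text
time_s: 7.4
tool_pos: [0.5198, -0.1203, 0.0211]
tool_rot: [[-0.996, 0.088, 0.001], [0.088, 0.996, -0.0], [-0.002, -0.0, -1.0]]
force: [0.4, -1.1, -0.2]
grip_width: 0.237
```

jog_arm --commands "10 0 0 1.5 0;10 0 0 0 0;40 0 0 0 0;40 0 0 0 0;40 0 0 0 0;40 0 0 0 0"

```text
time_s: 8.0
tool_pos: [0.519, -0.1202, 0.0188]
tool_rot: [[-0.996, 0.088, -0.0], [0.088, 0.996, 0.0], [0.0, 0.0, -1.0]]
force: [0.8, 0.8, 0.2]
grip_width: 0.467
```

```bash
python3 -c "
from h import *
s=robot.state();print(s['tool_pos'],s['force'],s['grip_width'])
c=np.array([.5853,.0357]);
a=np.radians(169.8);h=c+.084*np.array([np.cos(a),np.sin(a)]);print(h)
go(h[0],h[1],.15,80)
go(h[0],h[1],.056,80)"
```

```text
[ 0.51895486 -0.12020996  0.01875298] [0.77014035 0.75203094 0.21974078] 0.46728641091681183
[0.50262757 0.05057512]
cur yaw 84.97 twist 4.97 shift [  45.8  165.4 -131.2] q6 -0.14 t 8.0
cur yaw 84.97 twist 4.97 shift [ 45.7 165.4 -37.2] q6 -0.14 t 8.0
```

jog_arm --commands "40 0 0 -40 0;40 0 0 -45 0;40 0 0 -45 5;40 16 35 0 0;40 15 45 0 0;40 15 45 0 0;40 0 40 0 0;40 0 0 30 0;40 0 0 30 0;40 0 0 20 0;40 0 0 8 0;40 0 0 0 0" --newtons 20

```text
time_s: 9.2
tool_pos: [0.5014, 0.0501, 0.0598]
tool_rot: [[-0.985, 0.174, -0.003], [0.174, 0.985, -0.0], [0.003, -0.001, -1.0]]
force: [0.3, -0.0, -0.2]
grip_width: 0.47
```

```bash
python3 b.py w3 collar_handle; python3 -c "
from h import *
go(.5026,.0506,.062,80)
d=np.load('pics/w3.npz')
cv2.imwrite('pics/v5.png',d['im'])"
```

```text
collar_handle 0.63 [0.5056 0.0513 0.0714] [259. 266.]
cur yaw 79.96 twist -0.04 shift [ 0.6  0.3 -0.5] q6 0.27 t 9.3
```

View pics/v5.png

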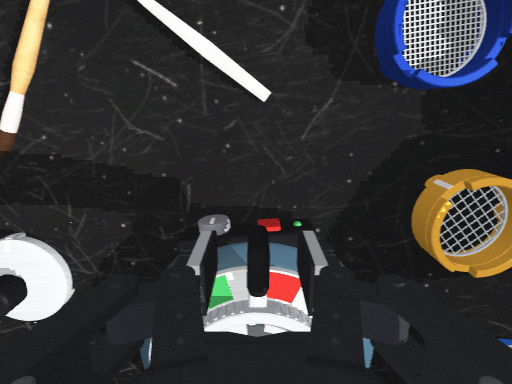

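jog_arm --commands "0 0 0 0 0;0 0 0 0 0;0 0 0 0 0;0 0 0 0 0;0 0 0 0 0;0 -0.2 -5.9 0 -4;0 -0.2 -5.9 0 -4;0 -0.2 -5.9 0 -4;0 -0.2 -5.9 0 -4;0 -0.2 -5.9 0 -4;0 -0.2 -5.9 0 -4;0 0 0 0 0" --newtons 20

```text
time_s: 10.5
tool_pos: [0.5044, 0.0143, 0.0619]
tool_rot: [[-0.97, -0.242, 0.002], [-0.242, 0.97, -0.001], [-0.002, -0.001, -1.0]]
force: [-0.2, -1.7, 6.7]
grip_width: 0.113
```

```bash
python3 -c "
from h import *
s=robot.state();c=np.array([.5853,.0357]);v=s['tool_pos'][:2]-c
print(np.degrees(np.arctan2(v[1],v[0]))%360,np.linalg.norm(v),s['force'],s['wrist_torque'],s['grip_width'])"
```

```text
194.84145781171162 0.08368069096436613 [-0.23584204 -1.68718751  6.70578595] [-3.06628410e-01  2.01934881e-01  2.24430522e-04] 0.11275518606746451
```

jog_arm --commands "0 0 -1.5 0 -1;0 0 -1.5 0 -1;0 0 0 0 0"

```text
time_s: 10.8
tool_pos: [0.5046, 0.0134, 0.0619]
tool_rot: [[-0.962, -0.274, 0.001], [-0.274, 0.962, 0.003], [-0.002, 0.003, -1.0]]
force: [-2.8, 3.4, 8.7]
grip_width: 0.11
```

```bash
cat > c.py <<'E'
from h import *
s=robot.state();c=np.array([.5853,.0357]);v=s['tool_pos'][:2]-c
print(np.degrees(np.arctan2(v[1],v[0]))%360,np.linalg.norm(v),s['force'],s['wrist_torque'],s['grip_width'])
E
python3 c.py
```

```text
195.46470692763356 0.08370116288394698 [-2.77359602  3.42878211  8.66721664] [ 0.61761034  0.37015929 -0.55000566] 0.10972103434717624
```

jog_arm --commands "40 0 0 0 0;40 0 0 0 0;40 0 0 0 0;40 0 0 -30 0;40 0 0 -40 0;40 0 0 -45 4;40 0 0 -43 4;85 0 0 0 8"

```text
time_s: 11.6
tool_pos: [0.5083, 0.0122, 0.2249]
tool_rot: [[-1.0, 0.005, 0.011], [0.005, 1.0, 0.0], [-0.011, 0.0, -1.0]]
force: [-0.0, -1.1, 0.5]
grip_width: 0.624
```

```bash
python3 -c "
from h import *
go(.40,-.25,.22,90)"
```

```text
cur yaw 89.71 twist -0.29 shift [ 108.4 -262.2    3.7] q6 0.03 t 11.6
```

jog_arm --commands "85 16 -37 0 0;85 16 -37 0 0;85 16 -37 0 0;85 16 -37 0 0;85 16 -38 0 0;85 14 -38 0 0;85 14 -38 0 0;85 0 0 0 0;85 0 0 0 0"

```text
time_s: 12.5
tool_pos: [0.3958, -0.2502, 0.2185]
tool_rot: [[-1.0, 0.003, -0.0], [0.003, 1.0, 0.001], [0.0, 0.001, -1.0]]
force: [-0.4, -0.1, 0.0]
grip_width: 0.993
```

```bash
python3 b.py w4 catch_pan sieve_white lid; python3 -c "
from h import *
d=np.load('pics/w4.npz')
a=rect(d['im'],d['K'],d['W'],(.42,-.304),.04,.05,390);b=rect(d['im'],d['K'],d['W'],(.405,-.183),.032,.05,390)
cv2.imwrite('pics/v6.png',np.hstack([a,b]))"
```

```text
catch_pan 0.83 [ 0.4198 -0.2986  0.006 ] [215. 186.]
sieve_white 0.72 [ 0.388  -0.1719  0.0059] [323. 159.]
lid 0.94 [ 0.525  -0.1209  0.0069] [358. 265.]
```

View pics/v6.png

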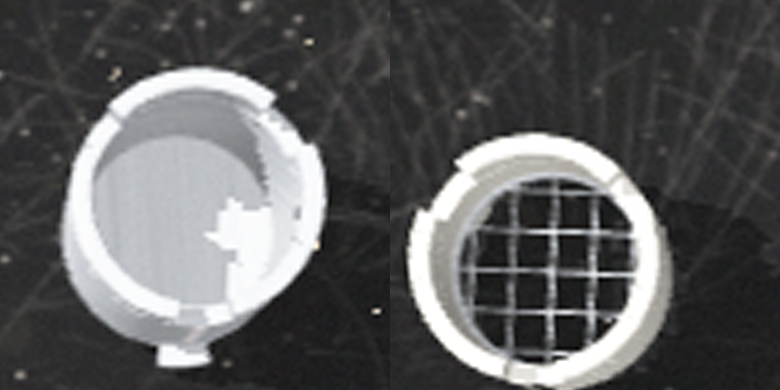

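jog_arm --commands "85 -10 -18 30 0;85 -12 -18 30 0;85 -12 -17 30 0;85 0 0 26 0;85 0 0 0 0;85 0 0 0 0"

```text
time_s: 13.3
tool_pos: [0.4302, -0.3015, 0.1028]
tool_rot: [[-1.0, -0.001, -0.001], [-0.001, 1.0, 0.001], [0.001, 0.001, -1.0]]
force: [0.0, 0.7, 1.1]
grip_width: 0.995
```

```bash
python3 b.py w5 catch_pan; python3 -c "
from h import *
d=np.load('pics/w5.npz')
a=rect(d['im'],d['K'],d['W'],(.42,-.302),.046,.05,590)
for r in range(0,590,59): cv2.line(a,(r,0),(r,590),(0,255,255) if r==295 else (0,90,90),1);cv2.line(a,(0,r),(590,r),(0,255,255) if r==295 else (0,90,90),1)
cv2.imwrite('pics/v7.png',a)"
```

```text
(no output)
```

View pics/v7.png

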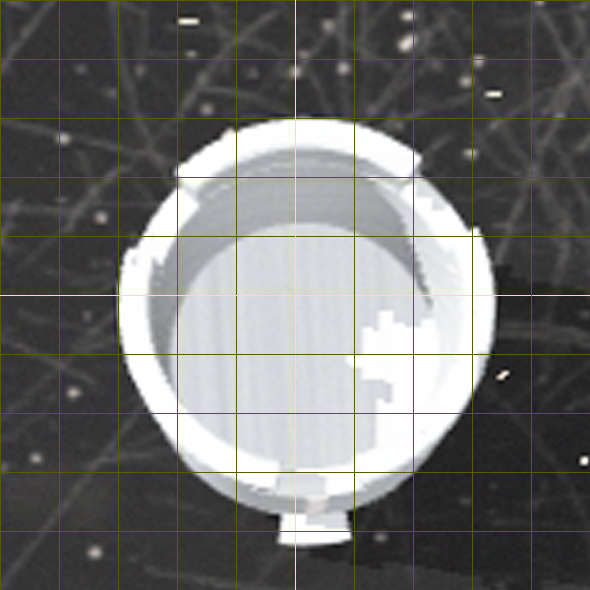

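```bash
python3 -c "
from h import *
go(.418,-.3039,.016,93.3)"
```

```text
cur yaw 90.04 twist -3.26 shift [13.5 -0.4 88.3] q6 -0.61 t 13.4
```

jog_arm --commands "85.4 13.5 -0.4 0 -3.3;85.4 0 0 30 0;85.4 0 0 25 0;85.4 0 0 18 0;85.4 0 0 9 0;85.4 0 0 4 0;85.4 0 0 0 0;85.4 0 0 0 0"

```text
time_s: 14.2
tool_pos: [0.4176, -0.3037, 0.0179]
tool_rot: [[-0.998, -0.057, 0.002], [-0.057, 0.998, -0.001], [-0.002, -0.001, -1.0]]
force: [-0.3, 0.5, -0.2]
grip_width: 1.001
```

```bash
python3 -c "
from h import *
go(.418,-.3039,.016,93.3);s=robot.state();print(s['force'])"
```

```text
cur yaw 93.28 twist -0.02 shift [-0.3 -0.2  1.9] q6 -0.69 t 14.2
[-0.28856965  0.52249129 -0.19946502]
```

jog_arm --commands "50 -0.4 0 2 0;50 0 0 0 0;50 0 0 0 0;50 0 0 0 0;50 0 0 0 0;50 0 0 0 0;50 0 0 0 0;50 0 0 0 0" --newtons 50

```text
time_s: 15.0
tool_pos: [0.4178, -0.3036, 0.0158]
tool_rot: [[-0.998, -0.057, 0.002], [-0.057, 0.998, -0.001], [-0.002, -0.001, -1.0]]
force: [-0.2, 0.6, 3.8]
grip_width: 0.73
```

```bash
python3 b.py w6 catch_pan; python3 -c "
from h import *
go(.418,-.3039,.016,93.3);s=robot.state();print(s['force'],s['tool_pos'],s['grip_width'])
d=np.load('pics/w6.npz');p=s['tool_pos']
a=rect(d['im'],d['K'],d['W'],(.4180,-.3039),.046,.05,590)
for r in range(0,590,59): cv2.line(a,(r,0),(r,590),(0,255,255) if r==295 else (0,90,90),1);cv2.line(a,(0,r),(590,r),(0,255,255) if r==295 else (0,90,90),1)
cv2.imwrite('pics/v8.png',a)"
```

```text
catch_pan 0.88 [ 0.4171 -0.2994  0.0047] [263. 236.]
cur yaw 93.27 twist -0.03 shift [-0.1 -0.4 -0.2] q6 -0.69 t 15.1
[-0.17660377  0.0520301   5.78974038] [ 0.41783269 -0.30351555  0.01581165] 0.7328006738868772
```

View pics/v8.png

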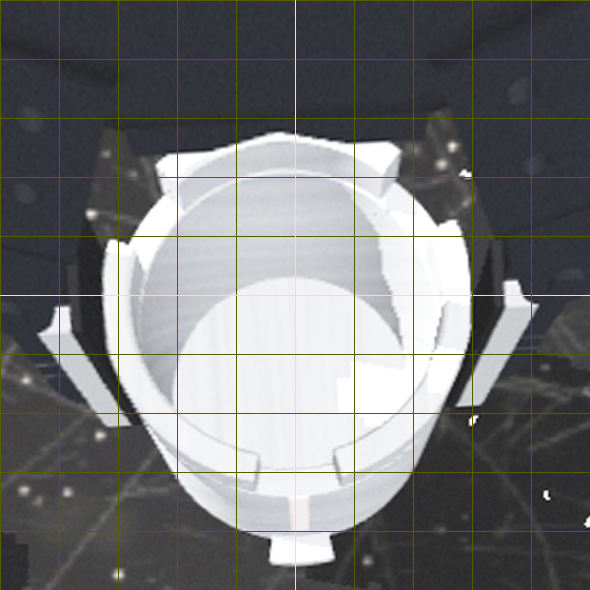

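jog_arm --commands "50 0 0 -15 0;50 0 0 -30 0;50 0 0 -40 4;50 0 0 -40 4;50 0 0 0 0"

```text
time_s: 15.6
tool_pos: [0.4205, -0.3056, 0.1453]
tool_rot: [[-0.996, 0.083, 0.009], [0.083, 0.997, -0.006], [-0.009, -0.006, -1.0]]
force: [1.0, -1.2, -0.8]
grip_width: 0.731
```

```bash
python3 -c "
from h import *
go(.5853,.0357,.14,85.2);s=robot.state();print(s['force'],s['tool_pos'],s['grip_width'])"
```

```text
cur yaw 85.22 twist 0.02 shift [-135.6  353.9    4.6] q6 -0.55 t 15.6
[ 1.04046193 -1.18501331 -0.80568158] [ 0.42051787 -0.30559366  0.14532494] 0.7312381643080165
```

jog_arm --commands "50 -12 30 -2 0;50 -12 32 -2 0;50 -12 32 0 0;50 -12 32 0 0;50 -12 32 0 0;50 -12 32 0 0;50 -12 32 0 0;50 -12 32 0 0;50 -12 32 0 0;50 -12 32 0 0;50 -12 32 0 0;50 0 0 0 0;50 0 0 20 0;50 0 0 20 0;50 0 0 0 0;50 0 0 0 0"

```text
time_s: 17.2
tool_pos: [0.5764, 0.0343, 0.1031]
tool_rot: [[-0.997, 0.083, -0.002], [0.083, 0.997, -0.0], [0.002, -0.0, -1.0]]
force: [0.1, 0.1, -1.8]
grip_width: 0.73
```

```bash
python3 -c "
from h import *
go(.5853,.0357,.06,85.2);s=robot.state();print(s['force'],s['tool_pos'],s['grip_width'])"
```

```text
cur yaw 85.26 twist 0.06 shift [-8.8  2.1 43.1] q6 0.14 t 17.2
[ 0.06468939  0.11430131 -1.76577222] [0.57644167 0.03433096 0.10307768] 0.7303367178240127
```

jog_arm --commands "50 -5 1 0 0;50 -4.2 1 10 0;50 0 0 13 0;50 0 0 0 0;50 0 0 0 0"

```text
time_s: 17.7
tool_pos: [0.586, 0.036, 0.0799]
tool_rot: [[-0.997, 0.082, -0.002], [0.082, 0.997, -0.0], [0.002, -0.0, -1.0]]
force: [-0.3, 0.8, -1.8]
grip_width: 0.735
```

```bash
python3 b.py w7 catch_pan; python3 -c "
from h import *
go(.5857,.0357,.06,85.2);s=robot.state();print(s['force'],s['tool_pos'],s['grip_width'])
d=np.load('pics/w7.npz')
cv2.imwrite('pics/v9.png',cv2.resize(d['im'][120:330,120:400],None,fx=2.7,fy=2.7,interpolation=cv2.INTER_CUBIC))"
```

```text
catch_pan 0.57 [0.5864 0.0422 0.0699] [266. 238.]
cur yaw 85.27 twist 0.07 shift [ 1.1 -0.4 20.8] q6 0.14 t 17.8
[ 0.12805972  0.93087864 -1.83852791] [0.58678999 0.03604351 0.08078992] 0.7283933760942304
```

View pics/v9.png

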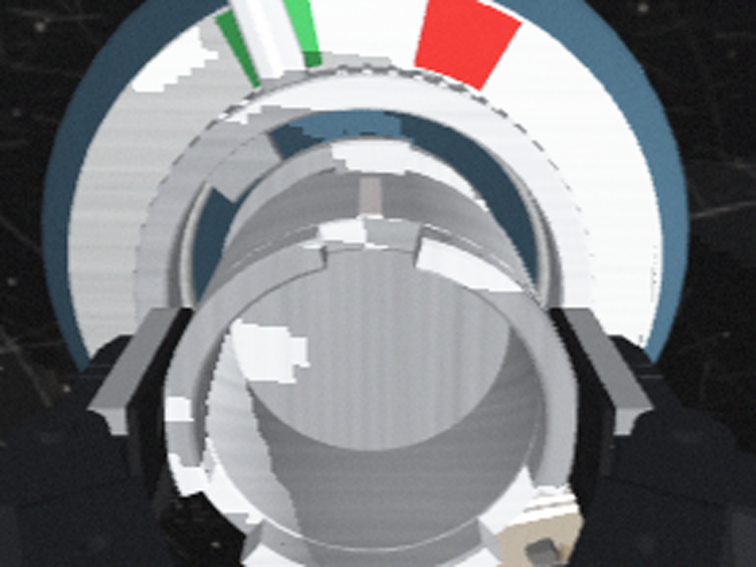

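jog_arm --commands "50 0.6 0 5 0;50 0 0 5 0;50 0 0 4 0;50 0 0 2 0;50 0 0 2 0;50 0 0 0 0"

```text
time_s: 18.4
tool_pos: [0.586, 0.036, 0.0625]
tool_rot: [[-0.997, 0.082, -0.001], [0.082, 0.997, -0.0], [0.001, -0.0, -1.0]]
force: [-1.7, -0.4, -1.5]
grip_width: 0.731
```

jog_arm --commands "50 0 0 1.5 0;50 0 0 1.5 0;50 0 0 1 0;50 0 0 0 0"

```text
time_s: 18.8
tool_pos: [0.586, 0.0358, 0.06]
tool_rot: [[-0.997, 0.083, 0.0], [0.083, 0.997, -0.001], [-0.0, -0.0, -1.0]]
force: [-3.6, -0.7, 7.5]
grip_width: 0.733
```

jog_arm --commands "80 0 0 0 0;80 0 0 0 0;80 0 0 0 0;80 0 0 -20 0;80 0 0 -40 -5;40 0 0 -40 -8;40 0 0 0 -7;40 0 0 0 0"

```text
time_s: 19.6
tool_pos: [0.5876, 0.0362, 0.1603]
tool_rot: [[-0.965, -0.263, 0.003], [-0.263, 0.965, 0.0], [-0.003, -0.001, -1.0]]
force: [-1.6, 0.1, -0.5]
grip_width: 0.471
```

```bash
python3 -c "
from h import *
a=np.radians(195.4);h=np.array([.586,.0358])+.084*np.array([np.cos(a),np.sin(a)]);print(h)
go(h[0],h[1],.062,105.2);s=robot.state();print(s['force'],s['tool_pos'],s['grip_width'])"
```

```text
[0.50501599 0.01349329]
cur yaw 105.26 twist 0.06 shift [85.9 -0.2 98. ] q6 -0.2 t 19.6
[-1.61012342  0.09156542 -0.46303465] [0.58755059 0.03621513 0.16029989] 0.47113290912640665
```

jog_arm --commands "40 43 0 0 0;40 43 0 0 0;40 0 0 40 0;40 0 0 40 0;40 0 0 18 0;40 0 0 0 0;40 0 0 0 0"

```text
time_s: 20.3
tool_pos: [0.5026, 0.0134, 0.0602]
tool_rot: [[-0.965, -0.262, -0.002], [-0.262, 0.965, -0.0], [0.002, 0.001, -1.0]]
force: [-0.7, -0.2, 0.3]
grip_width: 0.468
```

```bash
sed -i 's/\[.5853,.0357\]/[.586,.0358]/' c.py; python3 c.py
```

```text
195.0197203400376 0.08633259817947404 [-0.68413542 -0.1597478   0.27086311] [0.02119474 0.00153441 0.02045935] 0.4682191867426579
```

jog_arm --commands "0 -1.5 0 0 0;0 0 0 0 0;0 0 0 0 0;0 0 0 0 0;0 0 0 0 0;0 -0.2 5.9 0 4;0 -0.2 5.9 0 4;0 -0.2 5.9 0 4;0 -0.2 5.9 0 4;0 -0.2 5.9 0 4;0 -0.2 5.9 0 4;0 -0.2 5.9 0 4;0 -0.2 5.9 0 4;0 -0.2 5.9 0 4;0 0 5 0 3.4;0 0 0 0 0"

```text
time_s: 21.9
tool_pos: [0.5115, 0.0695, 0.0621]
tool_rot: [[-0.912, 0.411, 0.005], [0.411, 0.912, -0.003], [-0.006, -0.001, -1.0]]
force: [3.1, -5.2, 4.4]
grip_width: 0.106
```

```bash
python3 c.py
```

```text
155.63053966355767 0.08176571232512732 [ 3.116478   -5.16997621  4.35998455] [-0.84035065 -0.38855155 -0.34835256] 0.10554204842400766
```

jog_arm --commands "0 0 2 0 1;0 0 1.5 0 1;0 0 0 0 0;0 0 0 0 0"

```text
time_s: 22.3
tool_pos: [0.5119, 0.0705, 0.0621]
tool_rot: [[-0.898, 0.441, 0.004], [0.441, 0.898, -0.008], [-0.007, -0.005, -1.0]]
force: [1.3, -11.0, 7.2]
grip_width: 0.105
```

```bash
python3 c.py
```

```text
154.8770661274116 0.08180377604770726 [  1.26322477 -10.96654867   7.15933619] [-1.84478068 -0.17805077  0.39928354] 0.10535040019638472
```

jog_arm --commands "40 0 0 0 0;40 0 0 0 0;40 0 0 0 0;40 0 0 -30 0;40 0 0 -40 -7;85 0 0 -40 -7;85 0 0 0 -7;85 0 0 0 -5;85 0 0 0 0"

```text
time_s: 23.2
tool_pos: [0.5103, 0.0742, 0.171]
tool_rot: [[-1.0, 0.002, 0.0], [0.002, 1.0, 0.0], [-0.0, 0.0, -1.0]]
force: [0.5, 0.9, 0.2]
grip_width: 0.996
```

```bash
python3 a.py | egrep 'scene|top|sieve|lid|pan'; python3 -c "
from h import *
go(.43,.166,.10,90)"
```

```text
scene [-0.039  0.361  0.57 ] 380.2014992314142
catch_pan 0.8 [0.589 0.037 0.05 ] [201. 191.]
catch_pan 0.59 [ 0.588  0.037 -0.002] [203. 209.]
lid 0.97 [ 0.519 -0.119  0.004] [272. 194.]
sieve_white 0.83 [ 0.394 -0.17   0.009] [325. 209.]
sieve_blue 0.68 [0.416 0.164 0.007] [195. 278.]
top [ 0.349 -0.08   0.901] 389.6488473232612
catch_pan 0.7 [0.588 0.035 0.05 ] [200. 165.]
catch_pan 0.48 [0.505 0.068 0.067] [184. 201.]
lid 0.92 [ 0.521 -0.118  0.007] [269. 196.]
sieve_white 0.69 [ 0.386 -0.165  0.002] [292. 254.]
sieve_white 0.46 [0.583 0.036 0.049] [200. 168.]
sieve_yellow 0.64 [0.589 0.034 0.048] [201. 165.]
sieve_yellow 0.62 [0.522 0.186 0.01 ] [138. 200.]
sieve_green 0.59 [ 0.386 -0.169  0.004] [293. 254.]
sieve_green 0.33 [ 0.589  0.033 -0.003] [204. 171.]
sieve_blue 0.69 [0.41  0.168 0.004] [145. 248.]
sieve_blue 0.44 [ 0.586  0.037 -0.002] [202. 172.]
cur yaw 89.87 twist -0.13 shift [80.4 92.1 70.8] q6 0.15 t 24.6
```

jog_arm --commands "85 27 31 0 0;85 27 31 0 0;85 27 30 20 0;85 0 0 30 0;85 0 0 21 0;85 0 0 0 0;85 0 0 0 0"

```text
time_s: 25.3
tool_pos: [0.4296, 0.166, 0.1]
tool_rot: [[-1.0, 0.002, -0.001], [0.002, 1.0, -0.0], [0.001, -0.0, -1.0]]
force: [0.6, -0.0, -0.1]
grip_width: 0.991
```

```bash
cat > e.py <<'E'
from h import *
import sys
# grid view: name x y z out
n,x,y,z,o=sys.argv[1],*map(float,sys.argv[2:5]),sys.argv[5]
d=np.load(f'pics/{n}.npz')
a=rect(d['im'],d['K'],d['W'],(x,y),z,.05,590)
for r in range(0,590,59): cv2.line(a,(r,0),(r,590),(0,255,255) if r==295 else (0,90,90),1);cv2.line(a,(0,r),(590,r),(0,255,255) if r==295 else (0,90,90),1)
cv2.imwrite(f'pics/{o}.png',a); print('cam',np.round(d['W'][:3,3],4))
E
python3 b.py w8 sieve_blue; python3 e.py w8 .414 .166 .032 v10
```

```text
sieve_blue 0.43 [3.886e-01 2.760e-02 3.000e-04] [ 77. 142.]
cam [0.3608 0.1673 0.2419]
```

View pics/v10.png

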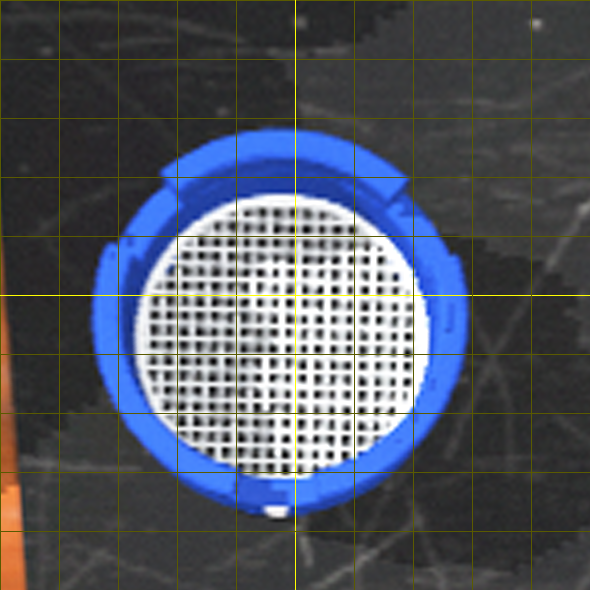

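```bash
python3 -c "
from h import *
go(.4103,.1685,.005,88.1)"
```

```text
cur yaw 89.84 twist 1.74 shift [20.8  1.4 96. ] q6 0.37 t 25.4
```

jog_arm --commands "85.4 20.8 1.4 0 1.7;85.4 0 0 30 0;85.4 0 0 28 0;85.4 0 0 20 0;85.4 0 0 9 0;85.4 0 0 6 0;85.4 0 0 1.5 0;85.4 0 0 0 0;85.4 0 0 0 0"

```text
time_s: 26.3
tool_pos: [0.4097, 0.1678, 0.0061]
tool_rot: [[-0.999, 0.032, 0.002], [0.032, 0.999, 0.001], [-0.002, 0.001, -1.0]]
force: [-0.2, 0.9, -0.9]
grip_width: 1.002
```

```bash
python3 -c "
from h import *
go(.4103,.1685,.005,88.1);print(robot.state()['force'])"
```

```text
cur yaw 88.16 twist 0.06 shift [-0.6  0.7  1.1] q6 0.42 t 26.3
[-0.21814709  0.94355555 -0.87740823]
```

Close, check the force, lift and turn.

jog_arm --commands "50 -0.6 0.7 0.5 0;50 0 0 0 0;50 0 0 0 0;50 0 0 0 0;50 0 0 0 0;50 0 0 0 0;50 0 0 0 0" --newtons 50

```text
time_s: 27.0
tool_pos: [0.4102, 0.1689, 0.0057]
tool_rot: [[-0.999, 0.032, 0.001], [0.032, 0.999, 0.001], [-0.001, 0.001, -1.0]]
force: [-1.2, 0.2, 6.5]
grip_width: 0.734
```

jog_arm --commands "50 0 0 -15 0;50 0 0 -35 0;50 0 0 -45 0;50 0 0 -45 1.5;50 0 0 -40 1.5;50 0 0 0 0"

```text
time_s: 27.6
tool_pos: [0.4132, 0.1698, 0.1904]
tool_rot: [[-0.996, 0.084, 0.01], [0.084, 0.996, 0.004], [-0.01, 0.005, -1.0]]
force: [0.5, 0.5, -1.9]
grip_width: 0.725
```

```bash
python3 -c "
from h import *
go(.586,.0358,.16,85.2)"
```

```text
cur yaw 85.16 twist -0.04 shift [-183.1 -119.2   31.6] q6 0.47 t 27.6
```

jog_arm --commands "50 -23 -15 0 0;50 -23 -15 0 0;50 -23 -15 0 0;50 -23 -15 0 0;50 -23 -15 0 0;50 -23 -15 10 0;50 -23 -15 20 0;50 -22 -14 20 0;50 0 0 18 0;50 0 0 0 0;50 0 0 0 0"

```text
time_s: 28.7
tool_pos: [0.5805, 0.0343, 0.1159]
tool_rot: [[-0.996, 0.084, -0.003], [0.084, 0.996, -0.0], [0.003, -0.0, -1.0]]
force: [1.4, 0.3, -1.0]
grip_width: 0.728
```

```bash
python3 -c "
from h import *
go(.586,.0358,.0897,85.2)"
```

```text
cur yaw 85.18 twist -0.02 shift [-5.5  2.  26.2] q6 0.14 t 28.7
```

jog_arm --commands "50 -5 1.6 0 0;50 0 0 8 0;50 0 0 0 0;50 0 0 5 0;50 0 0 0 0"

```text
time_s: 29.2
tool_pos: [0.5863, 0.0355, 0.1033]
tool_rot: [[-0.996, 0.084, -0.001], [0.084, 0.996, -0.0], [0.001, -0.0, -1.0]]
force: [-0.1, -0.1, -1.4]
grip_width: 0.731
```

```bash
python3 -c "
from h import *
go(.586,.0358,.0897,85.2);print(robot.state()['force'])"
```

```text
cur yaw 85.18 twist -0.02 shift [ 0.3  0.3 13.6] q6 0.14 t 29.2
[-0.09161271 -0.14471588 -1.43539242]
```

jog_arm --commands "50 0.3 0.3 5 0;50 0 0 3 0;50 0 0 3 0;50 0 0 2 0;50 0 0 1.5 0;50 0 0 0 0"

```text
time_s: 29.8
tool_pos: [0.5865, 0.0357, 0.0899]
tool_rot: [[-0.996, 0.084, 0.0], [0.084, 0.996, -0.0], [-0.0, -0.0, -1.0]]
force: [-2.1, -1.4, 3.7]
grip_width: 0.726
```

jog_arm --commands "50 0 0 1 0;80 0 0 0 0;80 0 0 0 0;80 0 0 0 0;80 0 0 -20 0;85 0 0 -30 -4.8;85 20 45 -20 0;85 20 45 0 0;85 0 45 20 0;85 0 14 35 0;85 0 0 30 0;85 0 0 0 0;85 0 0 0 0"

```text
time_s: 31.1
tool_pos: [0.5474, 0.1818, 0.0719]
tool_rot: [[-1.0, 0.001, -0.002], [0.001, 1.0, -0.001], [0.002, -0.001, -1.0]]
force: [1.2, 0.2, 0.9]
grip_width: 0.99
```

```bash
python3 b.py w9 sieve_yellow; python3 e.py w9 .525 .185 .032 v11
```

```text
sieve_yellow 0.69 [0.5262 0.1825 0.0029] [256. 175.]
cam [0.4788 0.183  0.2138]
```

View pics/v11.png

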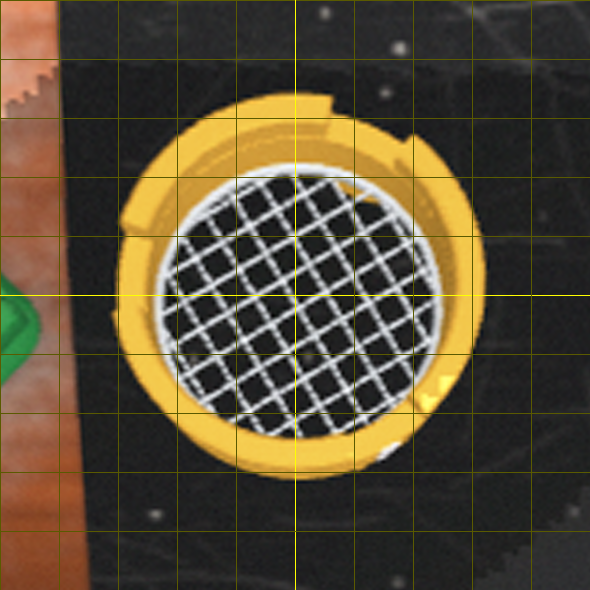

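```bash
python3 -c "
from h import *
go(.5274,.1843,.005,120.8)"
```

```text
cur yaw 89.93 twist -30.87 shift [17.8 13.2 68.7] q6 0.32 t 31.2
```

jog_arm --commands "85.4 0 0 0 -7.8;85.4 0 0 0 -7.8;85.4 0 0 0 -7.8;85.4 0 0 0 -7.5;85.4 17 13 0 0;85.4 0 0 20 0;85.4 0 0 20 0;85.4 0 0 14 0;85.4 0 0 8 0;85.4 0 0 5 0;85.4 0 0 0 0;85.4 0 0 0 0"

```text
time_s: 32.4
tool_pos: [0.5274, 0.1847, 0.006]
tool_rot: [[-0.858, -0.513, 0.001], [-0.513, 0.858, 0.001], [-0.002, -0.0, -1.0]]
force: [-0.3, 0.0, -0.5]
grip_width: 1.0
```

```bash
python3 -c "
from h import *
go(.5274,.1843,.005,120.8);print(robot.state()['force'])"
```

```text
cur yaw 120.86 twist 0.06 shift [ 0.2 -0.3  1. ] q6 -0.2 t 32.4
[-0.28941284  0.0130621  -0.50808347]
```

jog_arm --commands "50 0 0 0.5 0;50 0 0 0 0;50 0 0 0 0;50 0 0 0 0;50 0 0 0 0;50 0 0 0 0;50 0 0 0 0"

```text
time_s: 33.1
tool_pos: [0.5272, 0.1849, 0.0057]
tool_rot: [[-0.858, -0.513, 0.001], [-0.513, 0.858, 0.001], [-0.002, -0.0, -1.0]]
force: [-0.6, 0.0, 6.1]
grip_width: 0.732
```

jog_arm --commands "50 0 0 -15 0;50 0 0 -35 0;50 0 0 -45 0;50 0 0 -45 8;50 0 0 -40 8;50 0 0 0 8;50 0 0 0 8;50 0 0 0 3.7;50 0 0 0 0"

```text
time_s: 34.0
tool_pos: [0.5264, 0.1845, 0.1847]
tool_rot: [[-0.996, 0.084, -0.0], [0.084, 0.996, -0.0], [0.0, -0.0, -1.0]]
force: [-0.2, 0.9, -0.7]
grip_width: 0.726
```

```bash
python3 -c "
from h import *
go(.586,.0358,.14,85.2)"
```

```text
cur yaw 85.19 twist -0.01 shift [ -71.8 -143.2   44.7] q6 0.42 t 34.0
```

jog_arm --commands "50 -14 -28 0 0;50 -14 -29 0 0;50 -14 -29 0 0;50 -14 -29 0 0;50 -14 -28 0 0;50 -1.5 0 20 0;50 0 0 20 0;50 0 0 0 0;50 0 0 0 0"

```text
time_s: 34.9
tool_pos: [0.5853, 0.036, 0.1444]
tool_rot: [[-0.997, 0.083, -0.001], [0.083, 0.997, -0.0], [0.001, -0.0, -1.0]]
force: [-0.3, 0.9, -0.2]
grip_width: 0.731
```

```bash
python3 -c "
from h import *
go(.5862,.0358,.1157,85.2)"
```

```text
cur yaw 85.22 twist 0.02 shift [-0.9 -0.1 28.7] q6 0.14 t 34.9
```

jog_arm --commands "50 -0.8 0 8 0;50 0 0 8 0;50 0 0 3 0;50 0 0 3 0;50 0 0 3 0;50 0 0 2 0;50 0 0 1 0;50 0 0 0 0"

```text
time_s: 35.7
tool_pos: [0.5866, 0.0359, 0.1166]
tool_rot: [[-0.996, 0.084, -0.0], [0.084, 0.996, 0.0], [0.0, 0.0, -1.0]]
force: [0.9, 0.2, -0.7]
grip_width: 0.731
```

jog_arm --commands "50 0 0 1 0;50 0 0 1 0;50 0 0 0 0"

```text
time_s: 36.0
tool_pos: [0.5869, 0.0359, 0.1158]
tool_rot: [[-0.996, 0.084, 0.001], [0.084, 0.996, -0.0], [-0.001, 0.0, -1.0]]
force: [-1.7, -0.5, 5.6]
grip_width: 0.728
```

jog_arm --commands "80 0 0 0 0;80 0 0 0 0;80 0 0 0 0;80 0 0 -20 0;85 0 0 -40 0;85 0 0 -15 -4.8;85 25 -30 0 0;85 30 -35 0 0;85 31 -35 0 0;85 31 -35 0 0;85 31 -35 0 0;85 30 -34 20 0;85 0 0 40 0;85 0 0 38 0;85 0 0 0 0;85 0 0 0 0"

```text
time_s: 37.6
tool_pos: [0.4081, -0.1678, 0.0918]
tool_rot: [[-1.0, 0.0, -0.002], [0.0, 1.0, 0.001], [0.002, 0.001, -1.0]]
force: [0.5, -0.3, -0.1]
grip_width: 0.998
```

```bash
python3 b.py w10 sieve_white; python3 e.py w10 .389 -.170 .032 v12
```

```text
cam [ 0.3395 -0.1668  0.2337]
```

View pics/v12.png

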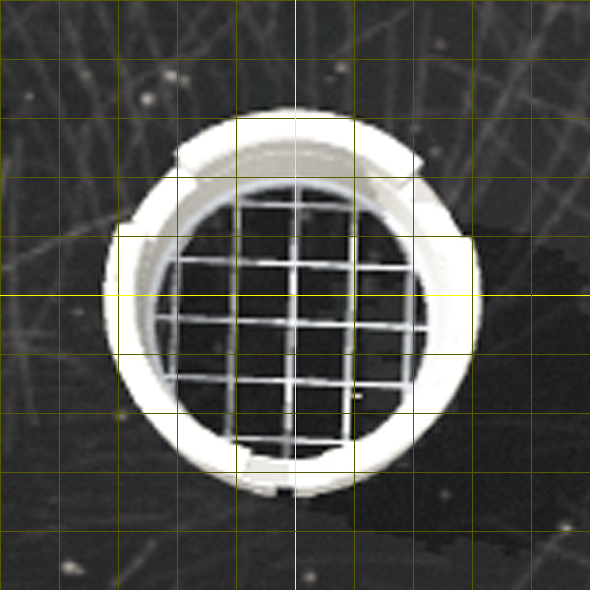

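```bash
python3 -c "
from h import *
go(.3887,-.1696,.005,87.6)"
```

```text
cur yaw 90.01 twist 2.41 shift [21.8 -2.  88.2] q6 -0.39 t 37.7
```

jog_arm --commands "78 0 0 0 2.4;78 21 -2.6 0 0;78 0 0 30 0;78 0 0 28 0;78 0 0 16 0;78 0 0 8 0;78 0 0 4 0;78 0 0 0 0;78 0 0 0 0"

```text
time_s: 38.6
tool_pos: [0.3885, -0.1701, 0.0066]
tool_rot: [[-0.999, 0.042, 0.002], [0.042, 0.999, -0.001], [-0.002, -0.001, -1.0]]
force: [0.2, -0.7, 0.1]
grip_width: 0.913
```

```bash
python3 -c "
from h import *
go(.3887,-.1696,.005,87.6);print(robot.state()['force'])"
```

```text
cur yaw 87.58 twist -0.02 shift [-0.1  0.5  1.6] q6 -0.37 t 38.6
[ 0.20582485 -0.65022779  0.11832027]
```

jog_arm --commands "50 0 0.4 1 0;50 0 0 0 0;50 0 0 0 0;50 0 0 0 0;50 0 0 0 0;50 0 0 0 0;50 0 0 0 0"

```text
time_s: 39.3
tool_pos: [0.3885, -0.1692, 0.0058]
tool_rot: [[-0.999, 0.042, 0.002], [0.042, 0.999, 0.0], [-0.002, 0.0, -1.0]]
force: [-0.8, 1.9, 7.4]
grip_width: 0.733
```

jog_arm --commands "50 0 0 -15 0;50 0 0 -35 0;50 0 0 -45 0;50 0 0 -45 1.2;50 0 0 -45 1.2;50 0 0 -20 0;50 0 0 0 0;50 0 0 0 0"

```text
time_s: 40.1
tool_pos: [0.3872, -0.1692, 0.2094]
tool_rot: [[-0.996, 0.084, 0.0], [0.084, 0.996, -0.0], [-0.0, -0.0, -1.0]]
force: [0.2, 0.4, -1.5]
grip_width: 0.725
```

```bash
python3 -c "
from h import *
go(.5864,.0358,.17,85.2)"
```

```text
cur yaw 85.17 twist -0.03 shift [-181.3  220.9   39.4] q6 -0.33 t 40.1
```

jog_arm --commands "50 -25 31 0 0;50 -26 31 0 0;50 -26 32 0 0;50 -26 32 0 0;50 -26 32 0 0;50 -26 32 0 0;50 -26 31 0 0;50 0 0 20 0;50 0 0 19 0;50 0 0 0 0;50 0 0 0 0"

```text
time_s: 41.2
tool_pos: [0.5848, 0.0356, 0.1687]
tool_rot: [[-0.996, 0.084, -0.005], [0.084, 0.996, -0.0], [0.005, -0.001, -1.0]]
force: [0.1, 1.4, -0.7]
grip_width: 0.728
```

```bash
python3 -c "
from h import *
go(.5864,.0358,.1418,85.2)"
```

```text
cur yaw 85.17 twist -0.03 shift [-1.7  0.4 26.8] q6 0.15 t 41.2
```

jog_arm --commands "50 -1.2 0.2 8 0;50 0 0 7 0;50 0 0 3 0;50 0 0 3 0;50 0 0 3 0;50 0 0 2 0;50 0 0 1 0;50 0 0 0 0"

```text
time_s: 42.0
tool_pos: [0.5876, 0.0358, 0.1436]
tool_rot: [[-0.996, 0.084, -0.0], [0.084, 0.996, -0.0], [0.0, -0.0, -1.0]]
force: [0.7, -0.4, -1.7]
grip_width: 0.73
```

jog_arm --commands "50 0.7 0 1 0;50 0 0 1 0;50 0 0 0.5 0;50 0 0 0.5 0;50 0 0 0 0"

```text
time_s: 42.5
tool_pos: [0.5871, 0.0358, 0.142]
tool_rot: [[-0.996, 0.084, 0.001], [0.084, 0.996, -0.0], [-0.001, 0.0, -1.0]]
force: [-2.1, -0.2, 7.1]
grip_width: 0.726
```

jog_arm --commands "80 0 0 0 0;80 0 0 0 0;80 0 0 0 0;80 0 0 -20 0;80 0 0 -40 0;80 0 0 -10 0;50 10 -31 0 0;50 11 -32 0 0;50 11 -33 0 0;50 11 -33 0 0;50 11 -32 0 0;50 0 0 40 0;50 0 0 45 0;50 0 0 40 0;50 0 0 0 0;50 0 0 0 0"

```text
time_s: 44.1
tool_pos: [0.519, -0.1199, 0.0855]
tool_rot: [[-0.996, 0.084, -0.002], [0.084, 0.996, 0.0], [0.002, 0.0, -1.0]]
force: [0.3, -0.3, 0.2]
grip_width: 0.582
```

```bash
python3 -c "
from h import *
go(.519,-.1202,.0188,84.97)"
```

```text
cur yaw 85.17 twist 0.20 shift [-0.1 -0.3 66.7] q6 -0.14 t 44.1
```

```bash
python3 b.py w11 lid; python3 e.py w11 .519 -.1202 .015 v13
```

```text
lid 0.64 [ 0.5252 -0.1213  0.0074] [254. 208.]
cam [ 0.4507 -0.1131  0.2274]
```

View pics/v13.png

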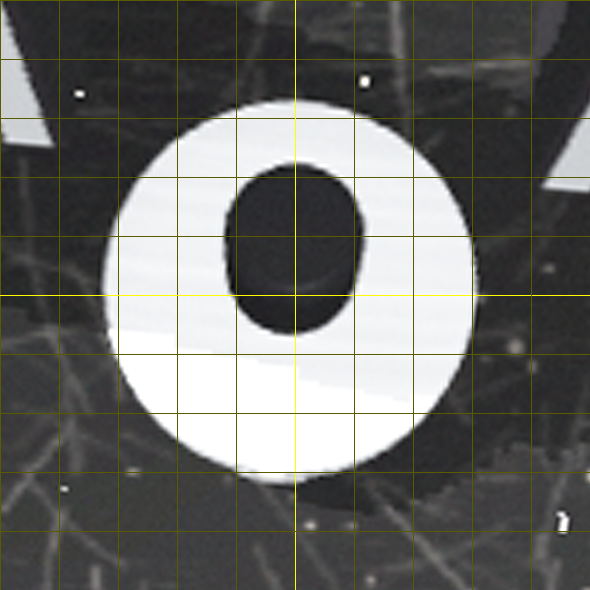

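jog_arm --commands "50 -1.4 0.4 20 0.2;50 0 0 20 0;50 0 0 14 0;50 0 0 8 0;50 0 0 3 0;50 0 0 0 0;10 0 0 0 0;10 0 0 0 0;10 0 0 0 0;10 0 0 0 0;10 0 0 0 0;10 0 0 0 0;10 0 0 0 0" --newtons 40

```text
time_s: 45.5
tool_pos: [0.5219, -0.1199, 0.0216]
tool_rot: [[-0.996, 0.088, 0.002], [0.088, 0.996, -0.0], [-0.002, -0.0, -1.0]]
force: [-0.7, 0.1, 5.5]
grip_width: 0.237
```

jog_arm --commands "10 0 0 -15 0;10 0 0 -35 0;10 0 0 -45 0;10 0 0 -45 0;10 0 0 -45 0;10 0 0 -15 0;10 0 0 0 0;10 0 0 0 0"

```text
time_s: 46.3
tool_pos: [0.5204, -0.1196, 0.2197]
tool_rot: [[-0.996, 0.088, -0.001], [0.088, 0.996, 0.0], [0.001, 0.0, -1.0]]
force: [-0.0, 0.3, -2.1]
grip_width: 0.241
```

```bash
python3 -c "
from h import *
go(.5879,.0358,.215,85)"
```

```text
cur yaw 84.97 twist -0.03 shift [-53.7 160.7   4.7] q6 -0.14 t 46.3
```

jog_arm --commands "10 -10 31 0 0;10 -11 32 0 0;10 -11 33 0 0;10 -11 33 0 0;10 -11 32 0 0;10 0 0 6 0;10 0 0 6 0;10 0 0 6 0;10 0 0 0 0;10 0 0 0 0"

```text
time_s: 47.3
tool_pos: [0.5882, 0.0348, 0.2021]
tool_rot: [[-0.996, 0.089, -0.001], [0.089, 0.996, -0.0], [0.001, -0.0, -1.0]]
force: [0.2, -0.3, -0.8]
grip_width: 0.236
```

```bash
python3 b.py w12 lid; python3 -c "
from h import *
go(.5879,.0358,.1836,85)
d=np.load('pics/w12.npz')
cv2.imwrite('pics/v14.png',cv2.resize(d['im'][120:330,120:400],None,fx=2.7,fy=2.7,interpolation=cv2.INTER_CUBIC))"
```

```text
lid 0.62 [0.5893 0.0368 0.1855] [259. 235.]
cur yaw 84.91 twist -0.09 shift [ 1.   0.6 19.3] q6 0.15 t 47.4
```

View pics/v14.png

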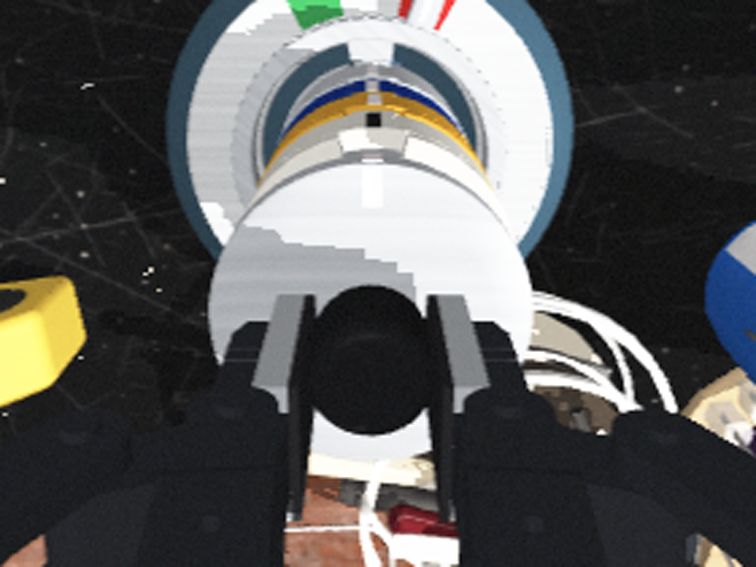

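jog_arm --commands "10 0.5 0.5 6 0;10 0 0 4 0;10 0 0 3 0;10 0 0 2 0;10 0 0 2 0;10 0 0 1 0;10 0 0 1 0;10 0 0 0 0"

```text
time_s: 48.2
tool_pos: [0.5886, 0.0364, 0.1838]
tool_rot: [[-0.996, 0.088, 0.0], [0.088, 0.996, -0.0], [-0.0, -0.0, -1.0]]
force: [0.0, -0.0, -0.8]
grip_width: 0.237
```

jog_arm --commands "10 0 0 1 0;10 0 0 1 0;10 0 0 1 0;10 0 0 0 0;10 0 0 0 0"

```text
time_s: 48.7
tool_pos: [0.5893, 0.0365, 0.1836]
tool_rot: [[-0.996, 0.088, 0.004], [0.088, 0.996, 0.0], [-0.004, 0.001, -1.0]]
force: [-3.6, 0.3, 12.6]
grip_width: 0.236
```

jog_arm --commands "10 0 0 -2 0;50 0 0 0 0;50 0 0 0 0;50 0 0 0 0;50 0 0 0 0;50 0 0 -20 0;50 0 0 -30 0;50 10 0 -40 0;50 30 0 -10 0;50 0 0 0 0;50 0 0 0 0"

```text
time_s: 49.8
tool_pos: [0.5486, 0.04, 0.283]
tool_rot: [[-0.996, 0.087, 0.001], [0.087, 0.996, -0.0], [-0.001, 0.0, -1.0]]
force: [-0.3, -0.3, -0.6]
grip_width: 0.591
```

```bash
python3 b.py w13 lid; python3 a.py | egrep -v 'green|red'; python3 -c "
from h import *
a=cv2.imread('pics/w13.png')[80:300,140:400]; b=cv2.imread('pics/scene0.png')[100:240,130:290]
cv2.imwrite('pics/v15.png',np.hstack([cv2.resize(a,(390,330),interpolation=cv2.INTER_CUBIC),cv2.resize(b,(377,330),interpolation=cv2.INTER_CUBIC)]))"
```

```text
lid 0.7 [0.594  0.0369 0.1723] [257. 238.]
scene [-0.039  0.361  0.57 ] 380.2014992314142
shaker 0.91 [ 0.587  0.037 -0.   ] [203. 209.]
shaker_seat 0.62 [0.587 0.037 0.052] [201. 191.]
collar_handle 0.78 [0.51  0.076 0.072] [204. 207.]
catch_pan 0.64 [0.586 0.039 0.053] [200. 191.]
catch_pan 0.59 [0.588 0.035 0.052] [201. 190.]
lid 0.77 [0.587 0.04  0.167] [193. 148.]
sieve_white 0.61 [0.586 0.038 0.   ] [203. 209.]
sieve_white 0.6 [0.59  0.037 0.143] [195. 156.]
sieve_yellow 0.87 [0.591 0.035 0.115] [197. 166.]
sieve_blue 0.61 [0.593 0.031 0.094] [200. 173.]
tweezers 0.76 [ 0.385  0.031 -0.001] [260. 256.]
cleaning_brush 0.64 [ 0.375 -0.055 -0.   ] [294. 239.]
tape_measure 0.7 [ 0.66  -0.135 -0.001] [243. 169.]
tape_measure 0.67 [0.589 0.036 0.164] [194. 148.]
top [ 0.349 -0.08   0.901] 389.6488473232612
shaker 0.91 [ 0.585  0.035 -0.002] [203. 173.]
shaker 0.35 [0.589 0.037 0.09 ] [197. 160.]
shaker_seat 0.91 [0.582 0.035 0.048] [201. 168.]
collar_handle 0.78 [0.506 0.07  0.073] [183. 200.]
catch_pan 0.42 [0.586 0.034 0.048] [201. 167.]
sieve_white 0.66 [0.585 0.041 0.14 ] [191. 155.]
sieve_yellow 0.59 [0.585 0.034 0.12 ] [196. 158.]
sieve_yellow 0.47 [ 0.586  0.035 -0.001] [203. 172.]
sieve_blue 0.55 [0.588 0.036 0.088] [197. 161.]
tweezers 0.63 [0.388 0.025 0.004] [208. 256.]
cleaning_brush 0.48 [ 0.364 -0.058  0.   ] [245. 265.]
tape_measure 0.96 [ 0.658 -0.134 -0.003] [273. 141.]
51.3 [0.54862637 0.03994979 0.28262713] [[-9.96153502e-01  8.76253268e-02  5.16728022e-05]
 [ 8.76253261e-02  9.96153503e-01 -1.56292352e-05]
 [-5.28435598e-05 -1.10412713e-05 -9.99999999e-01]] 0.5875845111507412
```

View pics/v15.png

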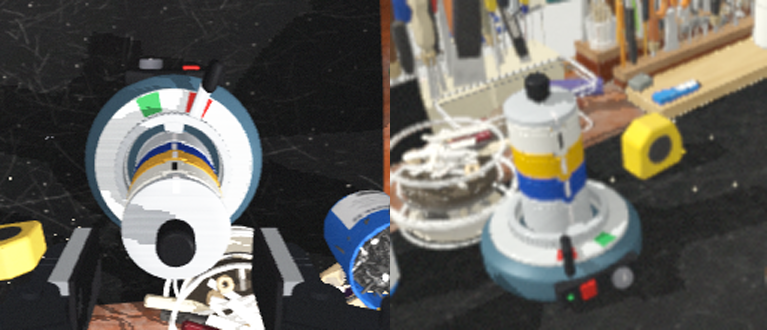

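```bash
python3 -c "
from cell import robot
robot.sign_off()"
```

```text
the job is handed in; nothing more can be done
```

The sieve shaker is set up and the job is handed in, at about 51 s on the robot's clock against the 200 s limit.

**What I did:**
- I took the lid off the deck and put it on the bench, then turned the collar back to the green stop.
- I seated the catch pan and turned the collar round to the red stop, where it met firm resistance.
- I stacked the three sieves that were there (blue, yellow, white from the bottom up) and closed the stack with the lid. No red or green sieve was on the bench. The white sieve had been knocked about 2 cm aside, so I located it again before picking it up.

**Last checks:**
- **Seating:** each part stopped within 0.3 mm of its expected height, with a contact force of 4 to 13 N.
- **Final pictures:** they show the stack flush, the index lines from pan to white sieve in one line, and the collar handle on the red mark. The lid's own line was clear only in the picture taken just before it was lowered, where it was aligned; in the final pictures it was washed out.
- **Objects to leave alone:** the tweezers, brush and tape measure read within a few millimetres of where they started, which is within the camera error.
- **Disagreements:** vision and the arm's own readings of the deck centre differed by 1 to 2 mm, within calibration. The recognition networks also gave some false hits, such as a tape measure and a second white sieve on the shaker, which the pictures do not support.

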